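# Feed a pledge case through the one-way gate of a deposit safe

### The arm

A 7-joint arm with a two-finger parallel gripper is mounted at the origin on the work surface. World frame = base frame: x ahead of the robot, y to its left, z up, the work surface at z = 0. Lengths are in m, angles in degrees, forces in N, time in s.
With the tool pointing down it reaches from about 0.4 to 0.875 m from the base axis. Payload 6.5 kg.
Tool frame: the origin (TCP) lies between the finger pads; the fingertips stand 11 mm ahead of it and the grasp point (between the pads) lies 8 mm behind it; z points along the fingers, y is the line along which they close (so a half turn about z gives the same grasp; the last joint's range is limited). The gripper opens to 88 mm and grips with 3 to 60 N. Pads are 18 mm wide; open, the fingers measure 123 mm over their backs; the gripper's body (75 mm by 187 mm) begins 45 mm behind the grasp point.
Start: joints at [67.598, 30.733, -0.252, 88.115, 0.149, 61.152, -4.079], TCP at [0.207, -0.616, 0.25] pointing down, gripper open.
Joint ranges: [-154.64, 154.64], [-21.42, 123.67], [-72.66, 72.17], [13.99, 137.28], [-74.86, 254.86], [10.95, 109.41], [-158.01, 158.01]. Speed limits (degrees/s): [136.94, 136.94, 180, 180, 180, 180, 180].

### API

Orientations are given as [roll, pitch, yaw] about the fixed x, y, z axes, in that order (R = Rz(yaw) Ry(pitch) Rx(roll)).
In Python, from bench import ctrl, optics, ticket gives the robot as it stands. The module is installed in compiled form; this text tells all that it offers.
- The arm moves only by the tool play_rows, never from a script. Its argument "increments" is a list of rows, each a list of 7 numbers: the shift along the tool's x, y, z in cm, then the turn, a rotation vector about the tool's x, y, z in degrees, then the opening in per cent of the stroke, from 0 (shut) to 100 (fully open). In form: [[dx, dy, dz, rx, ry, rz, jaw], ...]. A call has 1 to 10 rows; each row is the pose to reach, as a shift and turn from the pose commanded when the call began, along the tool's axes at that moment; what a row does not reach only later rows make up. A row lasts 1/8 s, in which the tool goes at most 62.5 mm and 10.7 degrees, less where a joint would pass 70% of its speed; a pose out of reach is approached as far as the arm can. A call with a gripper value outside its range is refused whole. The fingers move at their own pace and stop on an object; "squeeze" is the grip in N (left out, the last holds). Time passes only in rows, so rows that repeat a pose let the fingers close. It gives the time, the measured TCP pose, the force, the opening and the grip force at its end, in the units of the state.
- ctrl.state(): the state, without advancing time (a new reading comes with each control period).
- optics.grab_frame(name): name is "scene" or "top" or "wrist"; returns a dict with "pixels" (480x640x3 uint8, blue, green, red), "mtx" (3x3 intrinsics, pixels), "k1" (the pictures are not rectified: a ray, as slopes to the right and down, at radius r is drawn at 1 + k1 r^2 times it, then the intrinsics apply), "pose" (4x4, takes a point from camera to world coordinates); the wrist camera has in their place "tool_from_camera" (4x4, takes a point from camera to tool coordinates, whose origin is the TCP and whose axes are the flange's). Camera axes: x right, y up, looking along -z (the intrinsics and any distortion apply to the point x, -y, -z); pixel columns grow to the right and rows downward; lengths in m; the calibration is good to about 2 mm. A picture is of the moment at which its call begins: read the wrist's pose just before it. There is no depth.
- ticket.job_done(): hands the job in; it is judged then, once.
The state is a dict: "clock": time; "joint_pos": joint angles; "dq": joint speeds; "joint_torque": joint torques, N m; "tool_pos": TCP position; "tcp_rot": TCP orientation; "wrist_force": force on the tool from outside, world axes, zero at the start; "torque": the same for the moment, N m; "gripper_width": opening from 0.0 (shut) to 1.0 (fully open); "finger_force": force on a finger pad.
Only numpy, scipy, OpenCV 4.12 (cv2) and the standard library are available. Lean on these libraries where they do the work, as an engineer would, in place of code of your own. Each camera call takes 0.05 s, during which the arm holds its last target. There are 200 camera calls.

### The job

Put the oblong pledge case into the infeed of the deposit safe's trough, lengthwise, then push it along the trough through the sprung one-way gate until you feel it butt firmly against the row of cases hidden in the safe; do not ram it. Then draw your fingers back out slowly with the gate resting on them, so that it closes behind the case without slamming, and leave everything else on the counter alone.

Things in the scene. Friction and masses are not known exactly. Their poses are not given: they have to be found in the camera images.
- case: the pledge case: a shut black hard-plastic case, a plain block 100 mm long (its x axis), 50 mm wide (y), 40 mm high (z), with a thin grey lid seam round it and small steel catch and hinges; about 0.15 to 0.3 kg; origin at the centre of its underside. Of the three black cases it is the oblong one, as high as nearly its width.
- trough: open stainless feed trough fixed in front of the safe. Frame: x = direction of pushing (to the safe), z up, origin on the counter under the lane's middle, in the plane of the shut gate. Floor top at z = 4 mm, walls 16 mm above it. After the infeed a taper (x = -135 to -62 mm) leads to a straight lane 54 mm wide inside, through the gate and into the safe. Open at the top up to the safe.
- infeed (a point): middle of the infeed, on its floor, at x = -170 mm of the trough: a straight tray 98 mm wide inside from x = -235 mm (open end, no end wall) to x = -135 mm
- gate (a joint): angle of the sprung one-way gate, rad: 0 = shut on its stop, across the lane; grows to 1.5 as the free edge swings in towards the safe. The spring always pulls it shut (0.07 N m shut, 0.25 N m open): a case needs up to some 15 N to push through. Left alone it slams. Something inside its swing holds it open; it follows a finger drawn slowly (some 40 mm/s) back out along the lane.
- gate_edge (a point): middle of the gate leaf's free edge, 35 mm above the counter. The metal leaf spans 22 to 48 mm above the counter, over the low walls, and reaches 72 mm from pin to free edge. It rides on the side of a passing case and lets go of it once the case's rear end is 71 mm past the gate plane.
- gate_pin (a point): top of the gate's upright hinge pin, 57 mm above the counter, at x = 0, y = +40 mm of the trough (12 mm thick). Opposite, at x = -6, y = -36 mm, the stop post, 46 mm high.
- safe: grey steel deposit safe, 200 x 200 mm, 206 mm high, at the trough's end, axes as the trough's; origin on the counter under the middle of its front face, at x = 158 mm of the trough. The lane enters by a mouth 66 mm wide, 58 mm high. The row of cases inside is out of sight and stiff (gives 1 mm per 8 N: feel for it at 15 mm/s or less); where it ends is not measured and varies: a case butting on it has its rear end 73 to 83 mm past the gate plane.
- ring_box: bystander: black cube-like ring box 55 x 55 x 45 mm high, origin under its centre
- flat_case: bystander: flat black case 125 x 85 x 22 mm high, origin under its centre
- tray: bystander: black ring tray 150 x 210 x 22 mm, origin under its centre
- scales: bystander: grey pocket scales 150 x 120 x 32 mm with a round steel pan, origin under its centre
- ring_cone: bystander: wooden ring cone 44 mm across, 74 mm high, origin under its centre
- loupe: bystander: small folding loupe, about 20 x 50 x 28 mm, origin underneath
- cleaner: bystander: white bottle 48 mm across, 120 mm high, origin under its centre
- mandrel: bystander: tapered steel ring mandrel lying on the counter, 250 mm long, 25 mm thick, its axis 12.5 mm above its origin

How it is judged (in metres and radians):
On the way, in this order (a step that is already met when the one before it is completed fails the run):
1. the case stands in the infeed of the trough, lengthwise, let go, the gate still shut (z of case in the frame of trough between 0 and 0.01 m and y of case in the frame of trough between -0.028 and 0.028 m and x of case in the frame of trough between -0.25 and -0.055 m and angle between the x axis of case and the x axis of trough, either way round below 0.4 rad and contact force between case and the fingers below 0.1 N and value of joint gate below 0.05 rad), for 0.1 s.
2. the case, sliding on the trough's floor, holds the gate open as it passes through (z of case in the frame of trough between 0 and 0.01 m and y of case in the frame of trough between -0.012 and 0.012 m and x of case in the frame of trough between 0 and 0.09 m and value of joint gate above 0.9 rad), for 0.1 s.
3. the case is pressed against the row in the safe, with more than 3 N (z of case in the frame of trough between 0 and 0.01 m and y of case in the frame of trough between -0.012 and 0.012 m and x of case in the frame of trough above 0.118 m and contact force between case and safe above 3 N), for 0.05 s.
At the end, for the whole second after the job is handed in: the case lies flat and lengthwise on the trough's floor (within 12 mm of the lane's middle, 0.1 rad), at rest, wholly past the gate and against the row: its centre 120.5 to 138 mm past the gate plane; the gate is shut behind it (under 0.04 rad) (z of case in the frame of trough between 0 and 0.01 m and y of case in the frame of trough between -0.012 and 0.012 m and x of case in the frame of trough between 0.1205 and 0.138 m and angle between the x axis of case and the x axis of trough, either way round below 0.1 rad and angle between case's own z axis and vertical below 0.08 rad and linear speed of case below 0.02 m/s and value of joint gate below 0.04 rad and velocity of joint gate below 0.1 rad/s); the robot touches nothing.
It fails at once if the case is rammed against the row in the safe: more than 14 N (contact force between case and safe above 14 N).
It fails at once if the gate slams: in the last 0.6 rad of its swing it closes faster than 4 rad/s (value of joint gate between 0.005 and 0.6 rad and velocity of joint gate below -4 rad/s).
It fails at once if a bystander is moved more than 20 mm (distance of any of ring_box, flat_case, tray, scales, ring_cone, loupe, cleaner, mandrel from where it was at the start of the episode above 0.02 m).
It also fails if it takes over 64 s, if anything falls off the work surface, if the arm or the gripper's body presses on something with over 40 N, if the wrist force passes 120 N, or if a joint passes its speed limit or range.

## Working session

There is one attempt and no reset: what is moved stays moved. The work goes in short steps, Python scripts to look and compute and a tool call to move; the robot and the scene stay as the last step left them, time stands still between calls to the robot, and variables do not carry over. Pictures are saved under pics/ and viewed, at most 10 in all, crops included, and the job is handed in when it is done.

Besides the shell and the picture viewer there is one more tool, called after "Call:" as a command line: name --pt "numbers of a row" for each row, then --argument value for the rest. play_rows: Moves the arm, as the interface text tells. Its arguments: {"type":"object","properties":{"increments":{"type":"array","items":{"type":"array","items":{"type":"number"}}},"squeeze":{"type":"number"}},"required":["increments"]}

```bash
mkdir -p pics; cat > h.py <<'E'
import numpy as np, cv2, pickle
from scipy.spatial.transform import Rotation as R
from bench import ctrl, optics, ticket
def grab(n):
    s=ctrl.state(); f=dict(optics.grab_frame(n))
    if n=="wrist":
        T=np.eye(4);T[:3,:3]=R.from_euler('xyz',s["tcp_rot"],degrees=True).as_matrix();T[:3,3]=s["tool_pos"]
        f["pose"]=T@np.array(f["tool_from_camera"])
    return f
def ray(f,u,v):
    K=np.array(f["mtx"]);d=np.array([(u-K[0,2])/K[0,0],(v-K[1,2])/K[1,1]]);s=d.copy()
    for _ in range(30): s=d/(1+f["k1"]*(s@s))
    P=np.array(f["pose"]);return P[:3,3],P[:3,:3]@np.array([s[0],-s[1],-1])
def onz(f,u,v,z):
    o,d=ray(f,u,v);return o+d*(z-o[2])/d[2]
def tri(f,p,g,q):
    o1,d1=ray(f,*p);o2,d2=ray(g,*q);A=np.stack([d1,-d2],1);t=np.linalg.lstsq(A,o2-o1,rcond=None)[0]
    a,b=o1+t[0]*d1,o2+t[1]*d2;return (a+b)/2,np.linalg.norm(a-b)
def proj(f,X):
    P=np.linalg.inv(np.array(f["pose"]));c=P[:3,:3]@np.array(X)+P[:3,3];s=np.array([c[0],-c[1]])/-c[2];s=s*(1+f["k1"]*(s@s));K=np.array(f["mtx"]);return K[0,0]*s[0]+K[0,2],K[1,1]*s[1]+K[1,2]
E
python3 - <<'E'
from h import *
print(ctrl.state())
for n in ("scene","top","wrist"):
    f=grab(n);pickle.dump(f,open(n+".pkl","wb"));cv2.imwrite(f"pics/{n}.png",np.array(f["pixels"]));print(n,np.round(f["pose"],3).tolist(),np.array(f["mtx"]).tolist(),f["k1"])
E
```

```text
{'clock': 0.0, 'joint_pos': array([67.59796687, 30.77907579, -0.25318625, 88.16829791,  0.14900958,
       61.15036913, -4.08014097]), 'dq': array([-0.00741629, -0.05178211,  0.08211023,  0.03361051,  0.11356465,
        0.06468934, -0.06401193]), 'joint_torque': array([-6.31138646e-04, -5.70988655e+01,  9.90238711e-01, -2.51605207e+01,
       -5.63249190e-02,  1.80105062e-02,  1.75831728e-04]), 'tool_pos': array([ 0.20721351, -0.6154833 ,  0.24883771]), 'tcp_rot': array([-1.79902890e+02,  7.76012207e-03,  1.86115435e+01]), 'wrist_force': array([ 0.33803059, -0.36801305,  0.27256189]), 'torque': array([-0.014686  ,  0.00109294,  0.00077629]), 'finger_force': 0.0, 'gripper_width': 1.0008115111995926}
scene [[0.778, -0.448, 0.44, 1.115], [0.628, 0.545, -0.555, -0.729], [0.009, 0.708, 0.706, 0.963], [0.0, 0.0, 0.0, 1.0]] [[493.0654167929926, 0.0, 324.52169499092673], [0.0, 493.0654167929926, 237.90783999600905], [0.0, 0.0, 1.0]] -0.10939480671244606
top [[0.018, 0.988, -0.156, 0.345], [-1.0, 0.017, -0.009, -0.015], [-0.006, 0.156, 0.988, 1.414], [0.0, 0.0, 0.0, 1.0]] [[599.7762731318403, 0.0, 309.3741340889918], [0.0, 599.7762731318403, 241.30658646119585], [0.0, 0.0, 1.0]] -0.11062409089667709
wrist [[0.319, 0.896, 0.308, 0.286], [-0.948, 0.303, 0.101, -0.588], [-0.003, -0.324, 0.946, 0.385], [0.0, 0.0, 0.0, 1.0]] [[403.6279590709201, 0.0, 320.16888468578577], [0.0, 403.6279590709201, 240.47143161703357], [0.0, 0.0, 1.0]] -0.046306357286399695
```

View pics/top.png

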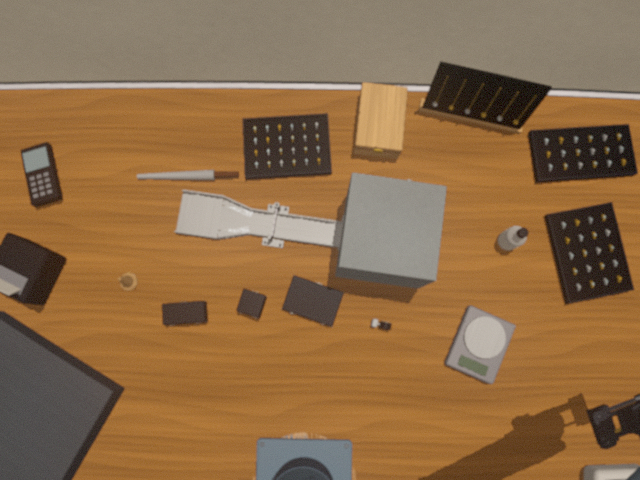

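View pics/scene.png

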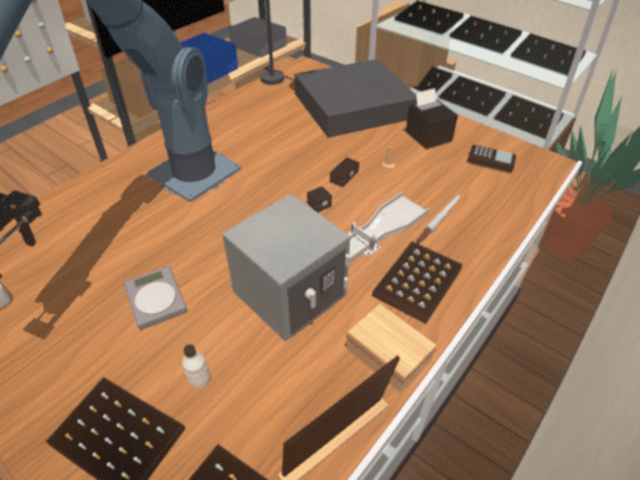

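The top view shows the case at about (185,313), with the ring box at (251,304) and the flat case at (313,302). The trough runs from (178,215) to (340,233) with the gate near (275,225). The scene view shows the case at about (345,172) and the gate near (362,237).

```bash
python3 - <<'E'
from h import *
t=pickle.load(open("top.pkl","rb"));s=pickle.load(open("scene.pkl","rb"))
for n,p,z in [("case",(185,313),.04),("trough open",(180,214),.01),("gate",(273,226),.02),("safe end",(338,233),.01),("ringbox",(251,303),.045),("flat",(313,301),.022),("mandrelR",(238,175),.01),("mandrelL",(138,176),.01),("cone",(128,282),.02)]:
    print(n,np.round(onz(t,*p,z),3))
print(tri(t,(185,312),s,(346,169)))
a=cv2.resize(np.array(t["pixels"])[160:345,130:350],None,fx=3.2,fy=3.2,interpolation=cv2.INTER_CUBIC);cv2.imwrite("pics/topc.png",a)
E
```

```text
case [0.391 0.279 0.04 ]
trough open [0.628 0.309 0.01 ]
gate [0.6   0.084 0.02 ]
safe end [ 0.588 -0.07   0.01 ]
ringbox [0.417 0.127 0.045]
flat [ 0.425 -0.014  0.022]
mandrelR [0.726 0.173 0.01 ]
mandrelL [0.721 0.419 0.01 ]
cone [0.461 0.423 0.02 ]
(array([0.39447486, 0.28203741, 0.0324413 ]), np.float64(0.0033404901832708345))
```

View pics/topc.png

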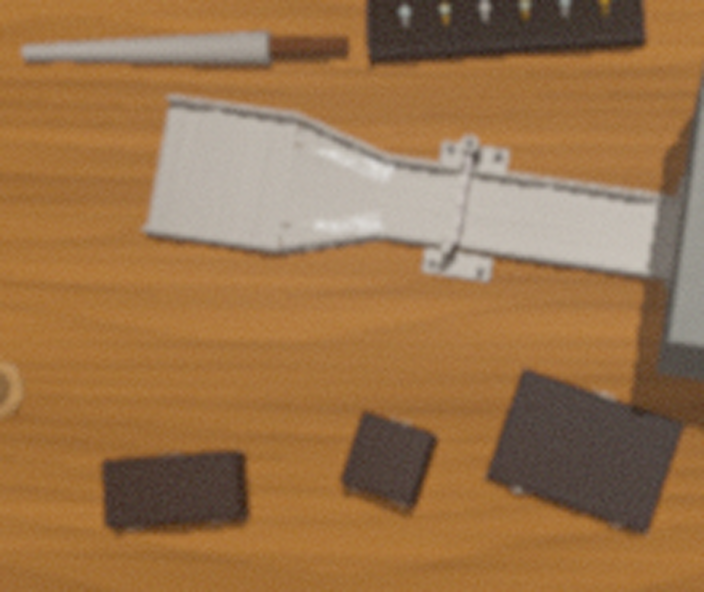

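The crop confirms it: the case's long side is nearly along world y, and the trough points towards −y, turned a few degrees. I'll move the wrist camera over the area.

```bash
cat >> h.py <<'E'
def inc(p,yaw,cp=None,cr=None):
    "increment from pose (cp,cr: default measured) to a tool-down pose at p, yaw"
    s=ctrl.state();cp=s["tool_pos"] if cp is None else np.array(cp)
    M=R.from_euler('xyz',s["tcp_rot"] if cr is None else cr,degrees=True)
    d=M.inv().apply(np.array(p)-cp)*100;rv=(M.inv()*R.from_euler('xyz',[180,0,yaw],degrees=True)).as_rotvec(degrees=True)
    return np.round(np.r_[d,rv],2).tolist()
E
python3 -c "
from h import *
print(inc([.58,-.15,.32],85));print(inc([.5,.22,.3],85,[.58,-.15,.32],[180,0,85]))"
```

```text
[50.18, -32.24, -7.06, -0.07, -0.04, -66.39]
[36.16, -11.19, 2.0, 0.0, 0.0, 0.0]
```

Call:
play_rows --pt "10 -6.4 -5 0 0 -10 100" --pt "20 -12.9 -7 0 0 -20 100" --pt "30 -19.3 -7 0 0 -30 100" --pt "40 -25.8 -7 0 0 -40 100" --pt "50.2 -32.2 -7 0 0 -50 100" --pt "50.2 -32.2 -7 0 0 -60 100" --pt "50.2 -32.2 -7 0 0 -66.4 100" --pt "50.2 -32.2 -7 0 0 -66.4 100" --pt "50.2 -32.2 -7 0 0 -66.4 100" --pt "50.2 -32.2 -7 0 0 -66.4 100"

```text
clock: 1.4
tool_pos: [0.5818, -0.1474, 0.3197]
tcp_rot: [180.0, -0.1, 85.2]
wrist_force: [-0.3, -0.3, -0.2]
gripper_width: 1.001
finger_force: 0.0
```

Call:
play_rows --pt "36.2 -11.2 2 0 0 0 100" --pt "36.2 -11.2 2 0 0 0 100" --pt "36.2 -11.2 2 0 0 0 100" --pt "36.2 -11.2 2 0 0 0 100" --pt "36.2 -11.2 2 0 0 0 100" --pt "36.2 -11.2 2 0 0 0 100" --pt "36.2 -11.2 2 0 0 0 100" --pt "36.2 -11.2 2 0 0 0 100" --pt "36.2 -11.2 2 0 0 0 100"

```text
clock: 2.52
tool_pos: [0.501, 0.2178, 0.2995]
tcp_rot: [180.0, 0.1, 84.8]
wrist_force: [0.4, -0.0, 0.2]
gripper_width: 1.002
finger_force: 0.0
```

```bash
python3 - <<'E'
from h import *
f=grab("wrist");pickle.dump(f,open("w1.pkl","wb"));cv2.imwrite("pics/w1.png",np.array(f["pixels"]));s=ctrl.state();print(s["tool_pos"],s["tcp_rot"],s["joint_pos"],s["clock"])
E
```

```text
[0.50104373 0.21780294 0.29957889] [1.79995531e+02 4.92259551e-02 8.48330416e+01] [ -1.54982157  21.05135521 -33.95576188  99.31439826  12.98951525
  63.60362259 -44.72483395] 2.575
```

View pics/w1.png

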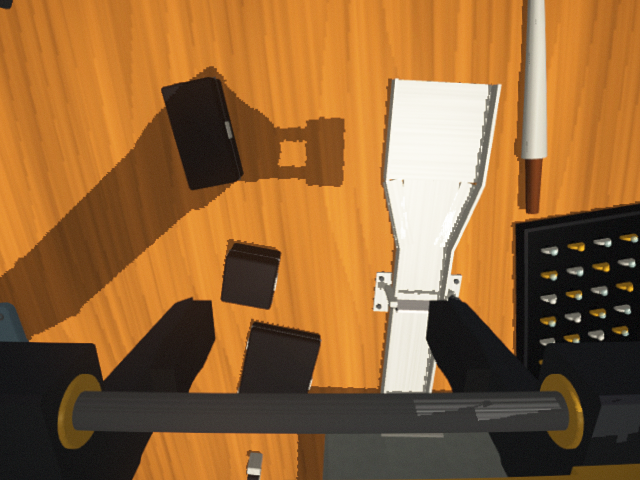

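The wrist view shows the case with top corners near (164,88), (219,77), (242,180) and (190,189). The infeed's open end is at (395,80) to (500,86), and the gate leaf is at about (395–450,293). I'll take a second view from a shifted place.

Call:
play_rows --pt "6 -6.5 3 0 0 0 100" --pt "6 -6.5 3 0 0 0 100" --pt "6 -6.5 3 0 0 0 100" --pt "6 -6.5 3 0 0 0 100"

```text
clock: 3.08
tool_pos: [0.4422, 0.2837, 0.27]
tcp_rot: [179.9, 0.0, 84.9]
wrist_force: [-0.2, -0.4, 0.3]
gripper_width: 1.004
finger_force: 0.0
```

```bash
python3 - <<'E'
from h import *
f=grab("wrist");pickle.dump(f,open("w2.pkl","wb"));g=pickle.load(open("w1.pkl","rb"))
a=np.array(g["pixels"]);b=np.array(f["pixels"])
A=cv2.resize(a[65:205,150:510],None,fx=2.2,fy=2.2,interpolation=cv2.INTER_CUBIC)
B=cv2.resize(b[:300,150:],None,fx=1.6,fy=1.6,interpolation=cv2.INTER_CUBIC)
cv2.imwrite("pics/w2.png",b)
s=ctrl.state();print(s["tool_pos"],s["tcp_rot"])
E
```

```text
[0.44237333 0.28356819 0.27001115] [1.79940027e+02 2.08184044e-02 8.48297897e+01]
```

View pics/w2.png

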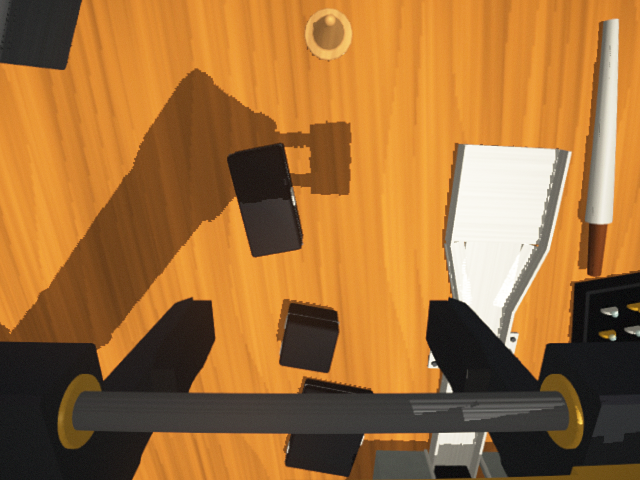

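In the second view the case spans about (228,145) to (302,256) and the infeed's open end is at (460,145) to (570,152). I'll zoom in for exact corners.

```bash
python3 - <<'E'
from h import *
a,b=[np.array(pickle.load(open(n,"rb"))["pixels"]) for n in ("w1.pkl","w2.pkl")]
def c(i,x,y,w,h,g,sz):
    r=cv2.resize(i[y:y+h,x:x+w],sz,interpolation=cv2.INTER_CUBIC);return (255*(r/255.)**g).astype(np.uint8)
# left column 320x300 : case 128x120 px scale 2.5 ; right column 480x300: 
im=np.vstack([np.hstack([c(a,140,72,128,120,.45,(320,300)),c(a,370,70,130,120,1.8,(480,300))[:, :]]) ,np.hstack([c(b,202,139,128,120,.45,(320,300)),c(b,440,136,136,120,1.8,(480,300))])])
cv2.imwrite("pics/z.png",im)
E
```

```text
(no output)
```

View pics/z.png

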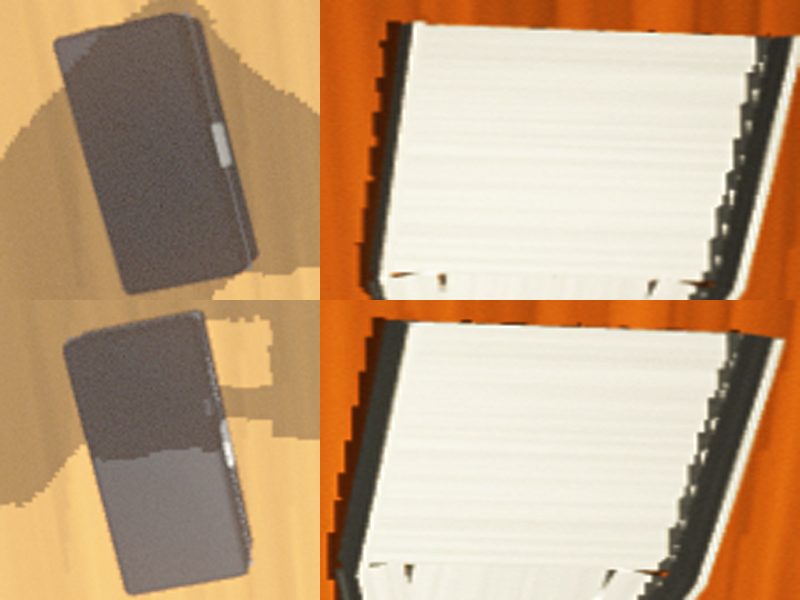

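```bash
python3 - <<'E'
from h import *
f,g,t=[pickle.load(open(n,"rb")) for n in ("w1.pkl","w2.pkl","top.pkl")]
P=[((162,87.2),(228,156.2)),((214.8,77.2),(282,143.8)),((239,180),(300,248.2)),((191.2,189.6),(254,256.6))]
C=[]
for p,q in P:
    X,e=tri(f,p,g,q);C.append(X);print("case",X.round(4),round(e,4),onz(f,*p,.04).round(4),onz(g,*q,.04).round(4))
for h,i in((f,0),(g,1)):
    Q=np.array([onz(h,*p[i],.04) for p in P])[:,:2];d=(Q[2]+Q[3]-Q[0]-Q[1]);w=Q[1]+Q[2]-Q[0]-Q[3]
    print("c",Q.mean(0),np.linalg.norm(d)/2,np.linalg.norm(w)/2,np.degrees(np.arctan2(*-d[::-1])))
T=[("Rin",(499.2,85.2),(568.9,151.2)),("Rj",(482.4,188),(544.8,252)),("Lout",(394.9,79.6),(464.9,144)),("Lj",(386.3,180),(451.3,244))]
for n,p,q in T:
    X,e=tri(f,p,g,q);print(n,X.round(4),round(e,4),onz(f,*p,.02).round(4),onz(g,*q,.02).round(4))
m=lambda u,v:(130+u/3.2,160+v/3.2)
print("pin",onz(t,*m(470,145),.057),"post",onz(t,*m(447,262),.046),"lane L",onz(t,*m(658,195),.02),onz(t,*m(650,275),.02),"open",onz(t,*m(170,97),.02),onz(t,*m(148,235),.02))
E
```

```text
case [0.3613 0.3313 0.0386] 0.0 [0.3618 0.3312 0.04  ] [0.3616 0.3314 0.04  ]
case [0.4094 0.3362 0.026 ] 0.001 [0.4123 0.3348 0.04  ] [0.4112 0.3377 0.04  ]
case [0.4171 0.236  0.031 ] 0.0028 [0.4203 0.2383 0.04  ] [0.4168 0.2383 0.04  ]
case [0.3709 0.2332 0.039 ] 0.0004 [0.3711 0.2333 0.04  ] [0.3713 0.2337 0.04  ]
c [0.39139353 0.28438088] 0.09755836066419744 0.05007024085979708 95.09449901082026
c [0.39022745 0.28529361] 0.09886304151832602 0.04785715006911026 94.42539907210194
Rin [0.6842 0.3053 0.015 ] 0.0004 [0.6819 0.3052 0.02  ] [0.6813 0.3063 0.02  ]
Rj [0.6699 0.2026 0.0149] 0.0013 [0.6685 0.2042 0.02  ] [0.6665 0.2043 0.02  ]
Lout [0.5824 0.3193 0.0121] 0.0019 [0.5803 0.3184 0.02  ] [0.5804 0.321  0.02  ]
Lj [0.5683 0.2217 0.0202] 0.0009 [0.568  0.2214 0.02  ] [0.5687 0.222  0.02  ]
pin [0.64248109 0.07355627 0.057     ] post [0.55824963 0.08856148 0.046     ] lane L [ 0.61513474 -0.06411164  0.02      ] [ 0.55522307 -0.05891272  0.02      ] open [0.68400718 0.30262167 0.02      ] [0.57869702 0.3134997  0.02      ]
```

```bash
python3 -c "
from h import *
print(inc([.391,.285,.10],94.7));print(inc([.391,.285,.029],94.7))"
```

```text
[-0.31, -5.15, 17.0, 0.06, 0.03, -9.87]
[-0.31, -5.15, 24.1, 0.06, 0.03, -9.87]
```

Call:
play_rows --pt "-0.3 -5.15 5 0 0 -9.9 100" --pt "-0.3 -5.15 10 0 0 -9.9 100" --pt "-0.3 -5.15 15 0 0 -9.9 100" --pt "-0.3 -5.15 18 0 0 -9.9 100" --pt "-0.3 -5.15 21 0 0 -9.9 100" --pt "-0.3 -5.15 24.1 0 0 -9.9 100" --pt "-0.3 -5.15 24.1 0 0 -9.9 100" --pt "-0.3 -5.15 24.1 0 0 -9.9 100"

```text
clock: 4.12
tool_pos: [0.3904, 0.2866, 0.0296]
tcp_rot: [179.9, -0.0, 94.8]
wrist_force: [0.0, -0.1, 0.2]
gripper_width: 0.999
finger_force: 0.0
```

Call:
play_rows --pt "0 0 0 0 0 0 45" --pt "0 0 0 0 0 0 45" --pt "0 0 0 0 0 0 45" --pt "0 0 0 0 0 0 45" --pt "0 0 0 0 0 0 45" --pt "0 0 0 0 0 0 45" --squeeze 20

```text
clock: 4.88
tool_pos: [0.3895, 0.2867, 0.0289]
tcp_rot: [180.0, -0.0, 94.9]
wrist_force: [0.2, -1.1, 5.4]
gripper_width: 0.567
finger_force: 20.0
```

Call:
play_rows --pt "0 0 -4 0 0 0 45" --pt "0 0 -8 0 0 0 45" --pt "0 0 -8 0 0 0 45"

```text
clock: 5.25
tool_pos: [0.3903, 0.2876, 0.1105]
tcp_rot: [179.8, -0.1, 94.9]
wrist_force: [0.6, 0.5, -2.1]
gripper_width: 0.566
finger_force: 20.0
```

```bash
python3 -c "
from h import *
print(ctrl.state()['tool_pos'],ctrl.state()['gripper_width'])
print(inc([.623,.258,.10],83));print(inc([.623,.258,.035],83))"
```

```text
[0.39030101 0.28759427 0.1105102 ] 0.5663650239291054
[-4.94, 22.93, 1.12, 0.18, -0.15, 11.9]
[-4.95, 22.91, 7.62, 0.18, -0.15, 11.9]
```

Call:
play_rows --pt "-1 5 0 0 0 3 45" --pt "-2 10 0 0 0 6 45" --pt "-3.5 16 0 0 0 9 45" --pt "-4.9 22.9 0.5 0 0 11.9 45" --pt "-4.9 22.9 0.5 0 0 11.9 45" --pt "-4.9 22.9 3 0 0 11.9 45" --pt "-4.9 22.9 5 0 0 11.9 45" --pt "-4.9 22.9 6.5 0 0 11.9 45" --pt "-4.9 22.9 6.5 0 0 11.9 45"

```text
clock: 6.38
tool_pos: [0.6201, 0.2571, 0.0419]
tcp_rot: [-179.8, 0.1, 83.1]
wrist_force: [-0.3, 0.3, -3.0]
gripper_width: 0.568
finger_force: 20.0
```

```bash
python3 - <<'E'
from h import *
f=grab("wrist");pickle.dump(f,open("w3.pkl","wb"));cv2.imwrite("pics/w3.png",np.array(f["pixels"]))
print(ctrl.state())
E
```

```text
{'clock': 6.425, 'joint_pos': array([ -9.85084727,  50.08464755, -25.2793193 ,  89.18852007,
        26.65989309,  46.87117812, -52.63832899]), 'dq': array([ 0.22182633, -1.23951066, -0.56156941, -0.97920522, -0.13147229,
        0.0098542 , -0.03488474]), 'joint_torque': array([-7.13216770e-02, -6.57042074e+01, -8.08207154e+00, -1.88738143e+01,
       -1.89387146e-02, -2.14995659e-02, -1.47202652e-02]), 'tool_pos': array([0.62101488, 0.2574849 , 0.04317549]), 'tcp_rot': array([-1.79945143e+02,  3.17914923e-02,  8.30367006e+01]), 'wrist_force': array([-0.31434265,  0.57199391, -2.38398879]), 'torque': array([-0.01172619, -0.07150054,  0.0113076 ]), 'finger_force': 19.97191436123103, 'gripper_width': 0.5630761436886862}
```

View pics/w3.png

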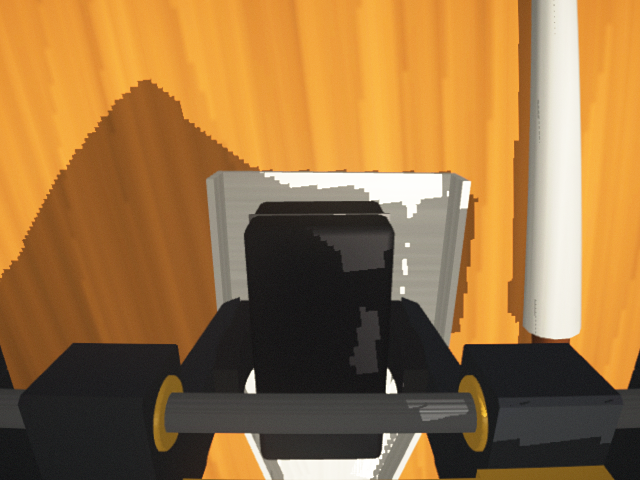

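The case is held square and hovers inside the infeed. The open end's wall tops run from (208,177) to (470,180), with the case a little left of the middle.

```bash
python3 - <<'E'
from h import *
f=pickle.load(open("w3.pkl","rb"))
a=onz(f,208,177,.02);b=onz(f,470,180,.02);print(a,b,np.linalg.norm(a-b),(a+b)/2)
a=onz(f,222,171,.004);b=onz(f,445,174,.004);print(a,b,np.linalg.norm(a-b),(a+b)/2)
print(inc([.626,.258,.034],83))
E
```

```text
[0.58146871 0.31985916 0.02      ] [0.68389499 0.30633045 0.02      ] 0.10331587404535958 [0.63268185 0.31309481 0.02      ]
[0.58318402 0.31942915 0.004     ] [0.67861608 0.30661244 0.004     ] 0.09628887424134211 [0.63090005 0.3130208  0.004     ]
[0.11, 0.49, 0.92, -0.05, 0.03, 0.04]
```

Call:
play_rows --pt "0.1 0.45 0 0 0 0.4 45" --pt "0.1 0.45 0.5 0 0 0.4 45" --pt "0.1 0.45 0.9 0 0 0.4 45" --pt "0.1 0.45 0.9 0 0 0.4 45"

```text
clock: 6.92
tool_pos: [0.6258, 0.2577, 0.0342]
tcp_rot: [-180.0, 0.0, 82.6]
wrist_force: [0.4, -0.3, -2.5]
gripper_width: 0.568
finger_force: 20.0
```

Call:
play_rows --pt "0 0 0.1 0 0 0 45" --pt "0 0 0.1 0 0 0 75" --pt "0 0 0.1 0 0 0 75" --pt "0 0 0.1 0 0 0 75" --pt "0 0 -1.5 0 0 0 80" --pt "0 0 -4 0 0 0 80" --pt "3 0 -8 0 0 0 80" --pt "6 0 -8 0 0 0 0" --pt "8.5 0 -8 0 0 0 0" --pt "8.5 0 -8 0 0 0 0"

```text
clock: 8.18
tool_pos: [0.6366, 0.3451, 0.1168]
tcp_rot: [179.9, -0.2, 82.8]
wrist_force: [0.5, -1.5, -0.3]
gripper_width: 0.487
finger_force: 0.0
```

```bash
python3 - <<'E'
from h import *
f=grab("wrist");pickle.dump(f,open("w4.pkl","wb"));cv2.imwrite("pics/w4.png",np.array(f["pixels"]))
s=ctrl.state();print(s["clock"],s["tool_pos"],s["tcp_rot"],s["gripper_width"])
E
```

```text
8.225 [0.63712501 0.34278286 0.11616227] [ 1.79942761e+02 -5.29558994e-02  8.26782128e+01] 0.43788701668707947
```

View pics/w4.png

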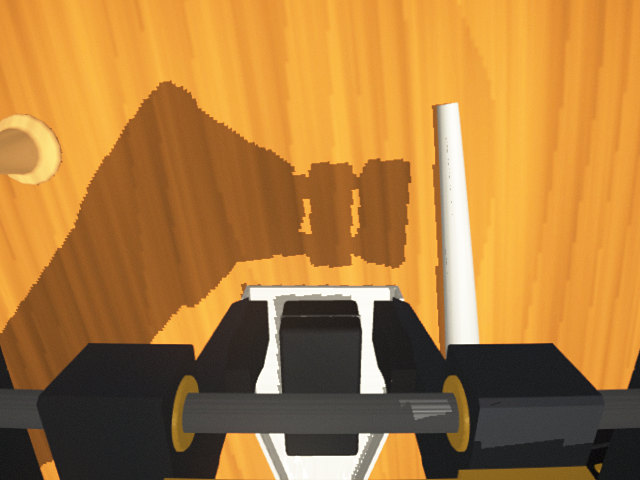

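```bash
python3 - <<'E'
from h import *
f=pickle.load(open("w1.pkl","rb"));g=np.array(f["pixels"]).astype(int)
yaw=np.radians(-97.3);ex=np.array([np.cos(yaw),np.sin(yaw)]);ey=np.array([-ex[1],ex[0]]);O=np.array([.602,.080])
for v in (262,270,278,320,340,360,380):
    m=np.where((g[v,370:470].min(1)>130))[0]+370
    L,Rr=onz(f,m[0],v,.02),onz(f,m[-1],v,.02)
    print(v,m[0],m[-1],[( ((p[:2]-O)@ex).round(4),((p[:2]-O)@ey).round(4)) for p in (L,Rr)])
print(inc([.637,.343,.05],82.6))
E
```

```text
262 398 452 [(np.float64(-0.0452), np.float64(-0.0305)), (np.float64(-0.0474), np.float64(0.0298))]
270 397 450 [(np.float64(-0.0356), np.float64(-0.0306)), (np.float64(-0.0377), np.float64(0.029))]
278 376 461 [(np.float64(-0.025), np.float64(-0.0533)), (np.float64(-0.0284), np.float64(0.0429))]
320 392 427 [(np.float64(0.0279), np.float64(-0.0301)), (np.float64(0.0265), np.float64(0.0111))]
340 389 425 [(np.float64(0.055), np.float64(-0.031)), (np.float64(0.0536), np.float64(0.0121))]
360 387 434 [(np.float64(0.0833), np.float64(-0.0307)), (np.float64(0.0815), np.float64(0.0268))]
380 385 433 [(np.float64(0.1128), np.float64(-0.0304)), (np.float64(0.111), np.float64(0.0296))]
[0.01, -0.02, 6.62, 0.06, -0.05, 0.08]
```

The case stands centred and lengthwise in the infeed, let go. The lane axis is now known (yaw −97.3°), so I'll lower the closed fingers behind the case.

Call:
play_rows --pt "0 -0.2 0 0 0 0 0" --pt "0 -0.2 3 0 0 0 0" --pt "0 -0.2 6 0 0 0 0" --pt "0 -0.2 8 0 0 0 0" --pt "0 -0.2 9.5 0 0 0 0" --pt "0 -0.2 9.5 0 0 0 0"

```text
clock: 8.98
tool_pos: [0.6346, 0.3418, 0.0188]
tcp_rot: [-179.9, 0.1, 82.6]
wrist_force: [-0.9, 0.4, 0.5]
gripper_width: 0.004
finger_force: 0.0
```

```bash
cat >> h.py <<'E'
def tr():
    s=ctrl.state();yaw=np.radians(-97.3);ex=np.array([np.cos(yaw),np.sin(yaw)]);ey=np.array([-ex[1],ex[0]]);d=s["tool_pos"][:2]-[.6015,.080]
    print("t",s["clock"],"x,y trough mm",(1e3*np.array([d@ex,d@ey])).round(1),"z",s["tool_pos"][2].round(4),"yaw",s["tcp_rot"][2].round(2),"Fpush",(-s["wrist_force"][:2]@ex).round(2),"Flat",(s["wrist_force"][:2]@ey).round(2),"w",round(s["gripper_width"],3))
E
python3 -c "
from h import *
tr()"
```

```text
t 8.975 x,y trough mm [-263.9   -0.4] z 0.0188 yaw 82.6 Fpush 0.23 Flat -0.98 w 0.004
```

Call:
play_rows --pt "-1 0 -0.1 0 0 0 0" --pt "-2 0 -0.1 0 0 0 0" --pt "-2.5 0 -0.1 0 0 0 0" --pt "-3 0 -0.1 0 0 0 0" --pt "-3.6 0 -0.1 0 0 0 0" --pt "-4.4 0 -0.1 0 0 0 0" --pt "-5.2 0 -0.1 0 0 0 0" --pt "-6 0 -0.1 0 0 0 0" --pt "-6 0 -0.1 0 0 0 0"

```text
clock: 10.1
tool_pos: [0.6273, 0.281, 0.0204]
tcp_rot: [-180.0, 0.1, 82.5]
wrist_force: [0.3, 0.2, 1.1]
gripper_width: 0.004
finger_force: 0.1
```

```bash
python3 -c "
from h import *
tr()"
```

```text
t 10.1 x,y trough mm [-2.026e+02  1.000e-01] z 0.0204 yaw 82.54 Fpush 0.24 Flat 0.3 w 0.004
```

Call:
play_rows --pt "-0.8 0 0 0 0 -0.2 0" --pt "-1.6 0 0 0 0 -0.2 0" --pt "-2.4 0 0 0 0 -0.2 0" --pt "-3.2 0 0 0 0 -0.2 0" --pt "-4 0 0 0 0 -0.2 0" --pt "-4.8 0 0 0 0 -0.2 0" --pt "-5.6 0 0 0 0 -0.2 0" --pt "-6.4 0 0 0 0 -0.2 0" --pt "-7.2 0 0 0 0 -0.2 0" --pt "-8 0 0 0 0 -0.2 0"

```text
clock: 11.35
tool_pos: [0.617, 0.2031, 0.0207]
tcp_rot: [-180.0, 0.0, 82.8]
wrist_force: [0.5, 1.4, -0.4]
gripper_width: 0.005
finger_force: 0.6
```

```bash
python3 - <<'E'
from h import *
tr()
for n in("top","wrist"):
    f=grab(n);pickle.dump(f,open(n+"5.pkl","wb"))
    cv2.imwrite(f"pics/{n}5.png",np.array(f["pixels"]))
a=np.array(pickle.load(open("top5.pkl","rb"))["pixels"])[180:260,160:350]
b=np.array(pickle.load(open("wrist5.pkl","rb"))["pixels"])
cv2.imwrite("pics/c5.png",np.vstack([cv2.resize(a,(570,240),interpolation=cv2.INTER_CUBIC),cv2.resize(b,(570,427))[100:]])[:600])
E
```

```text
t 11.35 x,y trough mm [-124.    -0.2] z 0.0207 yaw 82.81 Fpush 1.5 Flat 0.33 w 0.005
```

View pics/c5.png

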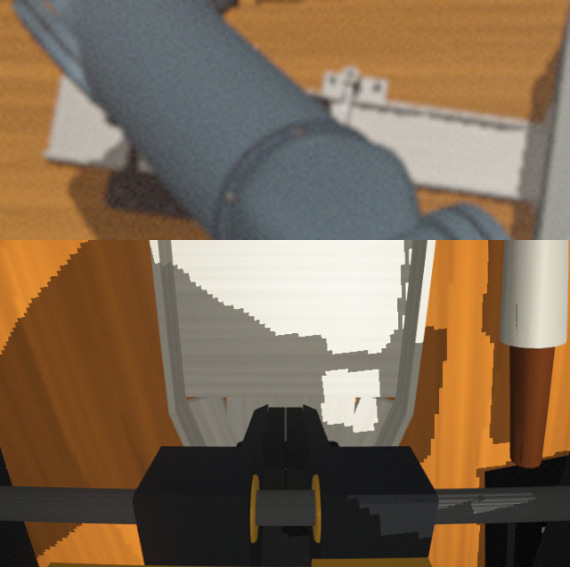

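Call:
play_rows --pt "-0.6 0 0 0 0 0 0" --pt "-1.2 0 0 0 0 0 0" --pt "-1.8 0 0 0 0 0 0" --pt "-2.4 0 0 0 0 0 0" --pt "-3 0 0 0 0 0 0" --pt "-3.6 0 0 0 0 0 0" --pt "-4.2 0 0 0 0 0 0" --pt "-4.8 0 0 0 0 0 0" --pt "-5.4 0 0 0 0 0 0" --pt "-6 0 0 0 0 0 0"

```text
clock: 12.7
tool_pos: [0.6091, 0.1471, 0.021]
tcp_rot: [-180.0, -0.2, 82.9]
wrist_force: [-1.0, 8.2, -1.1]
gripper_width: 0.008
finger_force: 3.6
```

```bash
python3 -c "
from h import *
tr()"
```

```text
t 12.7 x,y trough mm [-67.5  -1. ] z 0.021 yaw 82.91 Fpush 7.97 Flat -2.04 w 0.008
```

Call:
play_rows --pt "-0.6 0 0 0 0 0.1 0" --pt "-1.2 0.05 0 0 0 0.2 0" --pt "-1.8 0.05 0 0 0 0.2 0" --pt "-2.4 0.05 0 0 0 0.2 0" --pt "-3 0.05 0 0 0 0.2 0" --pt "-3.6 0.05 0 0 0 0.2 0" --pt "-4.2 0.05 0 0 0 0.2 0" --pt "-4.8 0.05 0 0 0 0.2 0" --pt "-5.4 0.05 0 0 0 0.2 0" --pt "-6 0.05 0 0 0 0.2 0"

```text
clock: 13.95
tool_pos: [0.6021, 0.0857, 0.0209]
tcp_rot: [-180.0, -0.1, 82.7]
wrist_force: [-1.2, 5.3, 1.2]
gripper_width: 0.006
finger_force: 2.5
```

```bash
python3 -c "
from h import *
tr()"
```

```text
t 13.95 x,y trough mm [-5.7 -0.1] z 0.0209 yaw 82.66 Fpush 5.12 Flat -1.84 w 0.006
```

Call:
play_rows --pt "-0.6 0 0 0 0 0 0" --pt "-1.2 0 0 0 0 0 0" --pt "-1.8 0 0 0 0 0 0" --pt "-2.4 0 0 0 0 0 0" --pt "-3 0 0 0 0 0 0" --pt "-3.6 0 0 0 0 0 0" --pt "-4.2 0 0 0 0 0 0" --pt "-4.8 0 0 0 0 0 0" --pt "-5.3 0 0 0 0 0 0" --pt "-5.3 0 0 0 0 0 0"

```text
clock: 15.2
tool_pos: [0.5949, 0.032, 0.0206]
tcp_rot: [-179.9, -0.0, 82.6]
wrist_force: [-1.0, 3.6, 1.2]
gripper_width: 0.004
finger_force: 1.4
```

```bash
python3 -c "
from h import *
tr()"
```

```text
t 15.2 x,y trough mm [48.5 -0.4] z 0.0206 yaw 82.62 Fpush 3.49 Flat -1.49 w 0.004
```

Call:
play_rows --pt "-0.15 0 0 0 0 0 0" --pt "-0.3 0 0 0 0 0 0" --pt "-0.45 0 0 0 0 0 0" --pt "-0.6 0 0 0 0 0 0" --pt "-0.75 0 0 0 0 0 0" --pt "-0.85 0 0 0 0 0 0" --pt "-0.95 0 0 0 0 0 0"

```text
clock: 16.08
tool_pos: [0.594, 0.0232, 0.0206]
tcp_rot: [-179.9, -0.0, 82.7]
wrist_force: [-1.6, 5.2, 1.3]
gripper_width: 0.005
finger_force: 2.2
```

```bash
python3 -c "
from h import *
tr()"
```

```text
t 16.075 x,y trough mm [57.3 -0.2] z 0.0206 yaw 82.66 Fpush 5.0 Flat -2.24 w 0.005
```

Call:
play_rows --pt "-0.1 0 0 0 0 0 0" --pt "-0.15 0 0 0 0 0 0" --pt "-0.15 0 0 0 0 0 0"

```text
clock: 16.45
tool_pos: [0.5938, 0.0217, 0.0206]
tcp_rot: [-179.9, -0.0, 82.7]
wrist_force: [-2.5, 5.4, 1.3]
gripper_width: 0.001
finger_force: 2.1
```

Call:
play_rows --pt "-0.06 0 0 0 0 0 0" --pt "-0.12 0 0 0 0 0 0"

```text
clock: 16.7
tool_pos: [0.5936, 0.0205, 0.0206]
tcp_rot: [-179.9, -0.0, 82.7]
wrist_force: [-2.4, 4.4, 1.8]
gripper_width: 0.005
finger_force: 2.2
```

Call:
play_rows --pt "-0.06 0 0 0 0 0 0" --pt "-0.12 0 0 0 0 0 0"

```text
clock: 16.95
tool_pos: [0.5936, 0.019, 0.0206]
tcp_rot: [-180.0, -0.0, 82.6]
wrist_force: [-2.1, 3.7, 1.2]
gripper_width: 0.003
finger_force: 2.4
```

Call:
play_rows --pt "-0.06 0 0 0 0 0 0" --pt "-0.12 0 0 0 0 0 0"

```text
clock: 17.2
tool_pos: [0.5936, 0.0173, 0.0206]
tcp_rot: [-180.0, 0.0, 82.6]
wrist_force: [-2.5, 4.4, 0.9]
gripper_width: 0.01
finger_force: 2.2
```

Call:
play_rows --pt "-0.05 0 0 0 0 0 0" --pt "-0.1 0 0 0 0 0 0"

```text
clock: 17.45
tool_pos: [0.5936, 0.0162, 0.0206]
tcp_rot: [-180.0, 0.0, 82.6]
wrist_force: [-2.3, 3.9, -0.4]
gripper_width: 0.004
finger_force: 2.0
```

Call:
play_rows --pt "-0.05 0 0 0 0 0 0" --pt "-0.1 0 0 0 0 0 0"

```text
clock: 17.7
tool_pos: [0.5935, 0.0152, 0.0206]
tcp_rot: [-180.0, 0.0, 82.6]
wrist_force: [-2.0, 3.5, -1.0]
gripper_width: 0.005
finger_force: 1.9
```

Call:
play_rows --pt "-0.05 0 0 0 0 0 0" --pt "-0.1 0 0 0 0 0 0"

```text
clock: 17.95
tool_pos: [0.5934, 0.0144, 0.0207]
tcp_rot: [-180.0, 0.0, 82.6]
wrist_force: [-2.1, 2.8, -0.9]
gripper_width: 0.011
finger_force: 1.9
```

Call:
play_rows --pt "-0.05 0 0 0 0 0 0" --pt "-0.1 0 0 0 0 0 0"

```text
clock: 18.2
tool_pos: [0.5934, 0.0136, 0.0207]
tcp_rot: [180.0, -0.0, 82.6]
wrist_force: [-1.6, 5.3, -0.7]
gripper_width: 0.008
finger_force: 2.3
```

Call:
play_rows --pt "-0.03 0 0 0 0 0 0" --pt "-0.05 0 0 0 0 0 0"

```text
clock: 18.45
tool_pos: [0.5934, 0.0136, 0.0207]
tcp_rot: [180.0, -0.0, 82.6]
wrist_force: [-1.9, 5.4, -1.7]
gripper_width: 0.007
finger_force: 2.7
```

Call:
play_rows --pt "-0.03 0 0 0 0 0 0" --pt "-0.05 0 0 0 0 0 0"

```text
clock: 18.7
tool_pos: [0.5933, 0.0134, 0.0208]
tcp_rot: [180.0, -0.1, 82.6]
wrist_force: [-0.8, 5.6, -1.2]
gripper_width: 0.004
finger_force: 3.1
```

Call:
play_rows --pt "-0.03 0 0 0 0 0 0" --pt "-0.06 0 0 0 0 0 0"

```text
clock: 18.95
tool_pos: [0.5933, 0.0133, 0.0208]
tcp_rot: [180.0, -0.1, 82.7]
wrist_force: [-2.2, 6.6, -1.6]
gripper_width: 0.007
finger_force: 3.5
```

Call:
play_rows --pt "-0.05 0 0 0 0 0 0" --pt "-0.1 0 0 0 0 0 0"

```text
clock: 19.2
tool_pos: [0.5933, 0.0131, 0.0209]
tcp_rot: [180.0, -0.2, 82.7]
wrist_force: [-1.0, 8.3, -1.7]
gripper_width: 0.0
finger_force: 4.4
```

Call:
play_rows --pt "-0.05 0 0 0 0 0 0" --pt "-0.08 0 0 0 0 0 0" --pt "-0.08 0 0 0 0 0 0"

```text
clock: 19.58
tool_pos: [0.5933, 0.0129, 0.0209]
tcp_rot: [180.0, -0.2, 82.7]
wrist_force: [-1.1, 8.8, -2.0]
gripper_width: 0.003
finger_force: 4.8
```

```bash
python3 -c "
from h import *
tr()"
```

```text
t 19.575 x,y trough mm [67.6  0.3] z 0.0209 yaw 82.71 Fpush 8.56 Flat -2.16 w 0.003
```

Call:
play_rows --pt "0.3 0 0 0 0 0 0" --pt "0.6 0 0 0 0 0 0" --pt "0.9 0 0 0 0 0 0" --pt "1.2 0 0 0 0 0 0" --pt "1.5 0 0 0 0 0 0" --pt "1.8 0 0 0 0 0 0" --pt "2.1 0 0 0 0 0 0" --pt "2.4 0 0 0 0 0 0" --pt "2.7 0 0 0 0 0 0" --pt "3 0 0 0 0 0 0"

```text
clock: 20.82
tool_pos: [0.5966, 0.0401, 0.0207]
tcp_rot: [-180.0, 0.0, 82.6]
wrist_force: [-4.2, -0.3, 0.6]
gripper_width: 0.007
finger_force: 1.9
```

```bash
python3 -c "
from h import *
tr()"
```

```text
t 20.825 x,y trough mm [40.2  0.2] z 0.0207 yaw 82.62 Fpush -0.84 Flat -4.08 w 0.007
```

Call:
play_rows --pt "0.25 0 0 0 0 0 0" --pt "0.5 0 0 0 0 0 0" --pt "0.75 0 0 0 0 0 0" --pt "1 0 0 0 0 0 0" --pt "1.25 0 0 0 0 0 0" --pt "1.5 0 0 0 0 0 0" --pt "1.75 0 0 0 0 0 0" --pt "2 0 0 0 0 0 0" --pt "2.25 0 0 0 0 0 0" --pt "2.5 0 0 0 0 0 0"

```text
clock: 22.08
tool_pos: [0.5996, 0.0657, 0.0206]
tcp_rot: [-180.0, -0.1, 82.6]
wrist_force: [-5.7, 1.7, -0.5]
gripper_width: 0.005
finger_force: 2.3
```

Call:
play_rows --pt "0.2 0 0 0 0 0 0" --pt "0.4 0 0 0 0 0 0" --pt "0.6 0 0 0 0 0 0" --pt "0.8 0 0 0 0 0 0" --pt "1 0 0 0 0 0 0" --pt "1.2 0 0 0 0 0 0" --pt "1.4 0 0 0 0 0 0" --pt "1.6 0 0 0 0 0 0" --pt "1.8 0 0 0 0 0 0" --pt "2 0 0 0 0 0 0"

```text
clock: 23.32
tool_pos: [0.6031, 0.0853, 0.021]
tcp_rot: [179.9, -0.1, 82.6]
wrist_force: [-3.6, 3.1, -0.2]
gripper_width: 0.005
finger_force: 1.7
```

```bash
python3 -c "
from h import *
tr()"
```

```text
t 23.325 x,y trough mm [-5.5  0.9] z 0.021 yaw 82.64 Fpush 2.57 Flat -3.99 w 0.005
```

Call:
play_rows --pt "0.2 0 0 0 0 0 0" --pt "0.4 0 0 0 0 0 0" --pt "0.6 0 0 0 0 0 0" --pt "0.8 0 0 0 0 0 0" --pt "1 0 0 0 0 0 0" --pt "1.2 0 0 0 0 0 0" --pt "1.4 0 0 0 0 0 0" --pt "1.6 0 0 0 0 0 0" --pt "1.8 0 0 0 0 0 0" --pt "2 0 0 0 0 0 0"

```text
clock: 24.58
tool_pos: [0.6051, 0.1044, 0.0207]
tcp_rot: [-180.0, 0.0, 82.6]
wrist_force: [-0.6, 0.6, -0.5]
gripper_width: 0.008
finger_force: 0.0
```

```bash
python3 -c "
from h import *
tr()"
```

```text
t 24.575 x,y trough mm [-24.7   0.5] z 0.0207 yaw 82.61 Fpush 0.51 Flat -0.68 w 0.008
```

Free of the gate. I'll back off, rise clear and check from the wrist.

Call:
play_rows --pt "1 0 0 0 0 0 0" --pt "2.5 0 0 0 0 0 0" --pt "4 0 -1 0 0 0 0" --pt "6 0 -5 0 0 0 0" --pt "8 0 -10 0 0 0 0" --pt "10 -4 -14 0 0 0 0" --pt "10 -8 -18 0 0 0 0" --pt "10 -10 -20 0 0 0 0" --pt "10 -10 -20 0 0 0 0"

```text
clock: 25.7
tool_pos: [0.5185, 0.2184, 0.2231]
tcp_rot: [179.8, -0.1, 82.8]
wrist_force: [0.2, -0.3, -0.2]
gripper_width: 0.002
finger_force: 0.0
```

```bash
python3 - <<'E'
from h import *
tr();print(ctrl.state()["wrist_force"])
f=grab("wrist")
a=np.array(f["pixels"])
o=np.array([.6015,.080]);yaw=np.radians(-97.3);ex=np.array([np.cos(yaw),np.sin(yaw)])
for s in(0,.077,.127,.158): print(s,np.round(proj(f,[*(o+s*ex),.044]),0))
t=np.array(grab("top")["pixels"])[180:260,200:350]
cv2.imwrite("pics/end.png",np.vstack([a[120:],cv2.resize(t,(640,240))]))
E
```

```text
t 25.7 x,y trough mm [-126.8  -99.9] z 0.2231 yaw 82.78 Fpush -0.26 Flat 0.23 w 0.002
[ 0.19886037 -0.28576922 -0.20987139]
0 [431. 349.]
0.077 [423. 416.]
0.127 [419. 455.]
0.158 [416. 477.]
```

View pics/end.png

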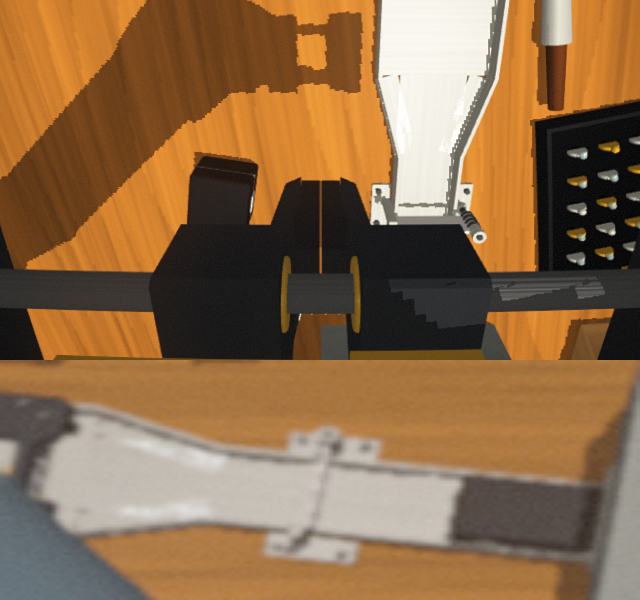

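The case lies straight in the lane with its rear end about 75 mm past the gate, the gate is shut and the arm is clear.

```bash
python3 -c "
from h import *
print(ticket.job_done())"
```

```text
the job is handed in; nothing more can be done
None
```

I pushed the case through the gate until it butted against the row in the safe, eased the gate shut behind it on the withdrawing fingers, touched nothing else on the counter, and handed the job in; no verdict was shown.

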